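Open the unlocked slide drawer and throw back its cover

ROBOT

A 7-joint arm with a two-finger parallel gripper is mounted at the origin on the work surface. World frame = base frame: x ahead of the robot, y to its left, z up, the work surface at z = 0. Lengths are in m, angles in degrees, forces in N, time in s.
With the tool pointing down it reaches from about 0.4 to 0.9 m from the base axis. Payload 5.5 kg.
Tool frame: the origin (TCP) lies at the very end of the fingers, on their centre line; the grasp point (between the pads) lies 19 mm behind it; z points along the fingers, y is the direction in which the jaws open and shut (so a half turn about z gives the same grasp; the last joint's range is limited). The gripper opens to 92 mm and grips with 3 to 60 N. Pads are 19 mm wide; open, the fingers measure 130 mm over their backs; the gripper's body (75 mm by 190 mm) begins 47 mm behind the grasp point.
Start: joints at [-58.659, 28.699, -24.465, 88.831, 12.651, 65.22, -12.049], TCP at [0.182, 0.624, 0.204] pointing down, gripper open.
Joint ranges: [-164.97, 164.97], [-17.58, 116.51], [-87.97, 89.64], [11.32, 138.91], [-80.73, 260.73], [10.89, 115.49], [-147.41, 147.41]. Speed limits (degrees/s): [147.25, 147.25, 180, 180, 180, 180, 180].

INTERFACE

Orientations are given as [roll, pitch, yaw] about the fixed x, y, z axes, in that order (R = Rz(yaw) Ry(pitch) Rx(roll)).
In Python, from workcell import robot gives the robot as it stands.
- The arm moves only by the shell command python3 -m handwheel 'ROWS' [FORCE]. ROWS is JSON, a list of rows, each a list of 7 numbers: the turn, a rotation vector about the tool's x, y, z in degrees, then the shift along the tool's x, y, z in mm, then the gripper's target within -1 to 1 (fully open at 1, half-way at 0, shut at -1). In form: [[rx, ry, rz, x, y, z, claw], ...]. A call has 1 to 10 rows; each row is the pose to reach, as a shift and turn from the pose commanded when the call began, along the tool's axes at that moment; what a row does not reach only later rows make up. A row lasts 1/12 s, in which the tool goes at most 41.7 mm and 7.16 degrees, less where a joint would pass 70% of its speed; a pose out of reach is approached as far as the arm can. A call with a gripper value outside its range is refused whole. The fingers move at their own pace and stop on an object; FORCE is the grip in N (left out, the last holds). Time passes only in rows, so rows that repeat a pose let the fingers close. It gives the time, the measured TCP pose, the force and the opening at its end, in the units of the state.
- robot.get_obs(): the state, without advancing time (a new reading comes with each control period).
- robot.capture(name): name is "scene" or "side" or "wrist"; returns a dict with "pixels" (420x560x3 uint8, blue, green, red), "depth" (420x560 float32, m along the optical axis (not along the pixel's ray), 0 where there is no reading), "fov_y" (degrees; the focal length in pixels is half the picture's height over the tangent of half this angle, whatever the lens; pixels are square), "cx", "cy" (the principal point, pixels), "dist" ([k1, k2, p1, p2, k3] as OpenCV has them; the pictures are not rectified), "view" (4x4, takes a point from world to camera coordinates). Camera axes: x right, y down, z forward; pixel columns grow to the right and rows downward; lengths in m; the calibration is good to about 2 mm. A picture is of the moment at which its call begins.
- robot.finish_job(): hands the job in, once; it reports no verdict.
Trained networks look in a picture, given as the dict that the camera call returned (one of the last four; its "shot" number tells which), for a name from the list of things; names that differ only in an ending like _2 or _b are one class to them, and where a whole thing is asked for, a point or a joint stands for the part that bears it (a point fixed in the world has none). Each returns a list of dicts, best first, with "p" (0 to 1); they miss things now and then, are a little off and sometimes report something else, mostly with a low value. They report only what shows in the picture. A call takes as long as a camera call.
- robot.look_for(label, picture): "box" ([centre column, centre row, width, height] in pixels, round what is visible of it).
- robot.silhouettes(label, picture): "mask" (420x560 bool, what is visible of it) and "box" ([centre column, centre row, width, height] in pixels, round what is visible of it).
- robot.tip_of(label, picture): "xy" ([column, row] in pixels: a listed point, or the origin of a listed thing).
The state is a dict: "clock": time; "joint_positions": joint angles; "joint_vel": joint speeds; "joint_efforts": joint torques, N m; "tcp_pos": TCP position; "tool_rot": TCP orientation; "contact_force": force on the tool from outside, world axes, zero at the start; "moment": the same for the moment, N m; "grip_width": finger opening in m.
Only numpy, scipy, OpenCV 4.12 (cv2) and the standard library are available. Lean on these libraries where they do the work, as an engineer would, in place of code of your own. Each camera call takes 0.05 s, during which the arm holds its last target.

TASK

Get the slide cabinet ready for the next microscope session: one of its two drawers is locked and nothing shows which, so feel for the free one with a gentle tug, without ever forcing a drawer, and pull it fully open by its handle. Then swing that drawer's blue dust cover up and over until it stays open on its own, with the drawer still fully open, the locked drawer left shut and the things standing around left where they are.

Things in the scene. Friction and masses are not known exactly. Their poses are not given: they have to be found in the camera images.
- cabinet: Grey slide cabinet fixed on the bench, 240 deep (x) x 430 wide (y) x 130 mm high, with two white drawers side by side. Origin: on the bench, midway between the shut drawers' front faces (12 mm before the cabinet itself); x points into its depth, y to its left drawer, z up. Drawers open towards -x. One drawer is locked, not always the same; nothing shows which.
- left_drawer (a joint): Travel in m of the drawer on the cabinet's +y side: 0 shut, 0.16 fully open at its stop. If locked it gives about 2 mm, then stops hard; if free it runs with 6 N friction, also when pushed back. White front 12 thick, 16 to 117 mm above the bench; behind it a 65 mm long pocket (floor at 25), then a blue cover (0.1 kg, loose hinge) turning from flat to 2.0 rad; past 1.47 rad it falls open and stays.
- left_handle (a point): Middle of the bar of the left drawer's steel bow handle: bar 100 mm long along the cabinet's y, 12 mm thick, 98 mm above the bench, its axis 45 mm in front of the drawer front: a 39 mm clear gap behind the bar, open above and below, fingertips can hook in. Axes as the cabinet's.
- left_lip (a point): Middle of the top edge of the lip of the blue dust cover in the left drawer: 165 wide, 4 mm thick, hinged 135 mm behind the drawer front's face, 85 mm above the bench, on a line along the cabinet's y. Flat, it runs 60 mm from the hinge frontwards, then bends up into a lip: this point is 82 before, 21 mm above the hinge; fingertips fit before and under it. Axes: the cabinet's, turned with the cover.
- right_drawer (a joint): Travel in m of the drawer on the cabinet's -y side: 0 shut, 0.16 fully open at its stop. If locked it gives about 2 mm, then stops hard; if free it runs with 6 N friction, also when pushed back. White front 12 thick, 16 to 117 mm above the bench; behind it a 65 mm long pocket (floor at 25), then a blue cover (0.1 kg, loose hinge) turning from flat to 2.0 rad; past 1.47 rad it falls open and stays.
- right_handle (a point): Middle of the bar of the right drawer's steel bow handle: bar 100 mm long along the cabinet's y, 12 mm thick, 98 mm above the bench, its axis 45 mm in front of the drawer front: a 39 mm clear gap behind the bar, open above and below, fingertips can hook in. Axes as the cabinet's.
- right_lip (a point): Middle of the top edge of the lip of the blue dust cover in the right drawer: 165 wide, 4 mm thick, hinged 135 mm behind the drawer front's face, 85 mm above the bench, on a line along the cabinet's y. Flat, it runs 60 mm from the hinge frontwards, then bends up into a lip: this point is 82 before, 21 mm above the hinge; fingertips fit before and under it. Axes: the cabinet's, turned with the cover.
- reagent_bottle: Clear bottle with a blue cap, 70 mm across, 170 mm high. A loose bystander; origin at its underside.
- amber_bottle: Amber bottle with a black cap, 60 mm across, 130 mm high. A loose bystander; origin at its underside.
- culture_flask: Clear flat culture flask with a blue cap, lying, 139 x 75 x 32 mm. A loose bystander; origin at its underside.
- dish_stack: Stack of three dishes, 90 mm across, 43 mm high, on the cabinet's top. A loose bystander; origin at its underside.
- tip_box: Yellow box with a white lid, 85 x 120 x 54 mm, on the cabinet's top. A loose bystander; origin at its underside.
- slide_mailer: Green flat box, 105 x 80 x 22 mm. A loose bystander; origin at its underside.
- beaker: White open cup, 70 mm across, 90 mm high. A loose bystander; origin at its underside.

How it is judged (in metres and radians):
On the way, in this order (a step that is already met when the one before it is completed fails the run):
1. the free drawer is pulled fully open (to within 15 mm of its stop) (value of joint any of left_drawer, right_drawer above 0.145 m), for 0.1 s.
2. the cover in the open drawer has been swung past its balance point (((value of joint left_drawer above 0.14 m and angle between left_lip's own z axis and vertical above 1.6 rad) or (value of joint right_drawer above 0.14 m and angle between right_lip's own z axis and vertical above 1.6 rad))), for 0.1 s.
At the end, for the whole second after the job is handed in: One drawer is open to within 20 mm of its stop with its cover lying back open (turned by more than 1.75 rad) on its own, and the other drawer is shut to within 15 mm (((value of joint left_drawer above 0.14 m and angle between left_lip's own z axis and vertical above 1.75 rad and value of joint right_drawer below 0.015 m) or (value of joint right_drawer above 0.14 m and angle between right_lip's own z axis and vertical above 1.75 rad and value of joint left_drawer below 0.015 m))); the robot touches nothing.
It fails at once if the cabinet is forced: more than 45 N between the robot and the cabinet, a drawer, a handle or a cover (contact force between cabinet and the fingers above 45 N or contact force between cabinet and the arm above 45 N).
It fails at once if a bystander is moved by more than 30 mm or tipped over (distance of any of reagent_bottle, amber_bottle, culture_flask, dish_stack, tip_box, slide_mailer, beaker from where it was at the start of the episode above 0.03 m or angle between any of reagent_bottle, amber_bottle, culture_flask, dish_stack, tip_box, slide_mailer, beaker's own z axis and vertical above 0.4 rad).
It also fails if it takes over 64 s, if anything falls off the work surface, if the arm or the gripper's body presses on something with over 40 N, if the wrist force passes 120 N, or if a joint passes its speed limit or range.

## Working session

There is one attempt and no reset: what is moved stays moved. The work goes in short steps, Python scripts to look and compute and a shell command to move; the robot and the scene stay as the last step left them, time stands still between calls to the robot, and variables do not carry over. Pictures are saved under pics/ and viewed, and the job is handed in when it is done.

```bash
mkdir -p pics
cat > h.py <<'E'
import numpy as np, cv2, json
from workcell import robot
from scipy.spatial.transform import Rotation as R
def K(p):
    f=210/np.tan(np.radians(p["fov_y"])/2)
    return np.array([[f,0,p["cx"]],[0,f,p["cy"]],[0,0,1.]])
def world(p,uv,d=None):
    uv=np.atleast_2d(np.array(uv,float))
    n=cv2.undistortPoints(uv[:,None],K(p),np.array(p["dist"]))[:,0]
    out=[]
    for (u,v),(a,b) in zip(uv,n):
        z=p["depth"][int(round(v)),int(round(u))] if d is None else d
        c=np.array([a*z,b*z,z,1]); out.append((np.linalg.inv(p["view"])@c)[:3])
    return np.array(out)
def onplane(p,uv,z0):
    uv=np.atleast_2d(np.array(uv,float))
    n=cv2.undistortPoints(uv[:,None],K(p),np.array(p["dist"]))[:,0]
    V=np.linalg.inv(p["view"]); o=V[:3,3]; out=[]
    for a,b in n:
        d=V[:3,:3]@np.array([a,b,1]); out.append(o+d*(z0-o[2])/d[2])
    return np.array(out)
def proj(p,X):
    rv,_=cv2.Rodrigues(p["view"][:3,:3]); return cv2.projectPoints(np.atleast_2d(X).astype(float),rv,p["view"][:3,3],K(p),np.array(p["dist"]))[0][:,0]
E
python3 - <<'E'
from h import *
np.set_printoptions(precision=4,suppress=True)
o=robot.get_obs(); print(o["tcp_pos"],o["tool_rot"],o["contact_force"],o["grip_width"])
for n in ["scene","side"]:
    p=robot.capture(n); cv2.imwrite(f"pics/{n}0.png",p["pixels"]); np.save(f"{n}0.npy",p,allow_pickle=True)
    print(n,np.linalg.inv(p["view"])[:3,3])
    for l in ["left_handle","right_handle","left_lip","right_lip","cabinet"]:
        r=robot.tip_of(l,p)
        for q in r[:2]: 
            print(l,q["p"],q["xy"],world(p,q["xy"]), onplane(p,q["xy"],{"h":.098,"l":.106,"c":0}[l[-6] if "handle" in l else ("l" if "lip" in l else "c")]))
E
```

```text
[0.1818 0.6233 0.2026] [-179.8898   -0.0035  163.7454] [-0.0261 -0.009  -0.5375] 0.09192214375038366
scene [ 1.067  -0.676   1.4098]
left_handle 0.77 [300.5, 199.8] [[ 0.5624  0.0896 -0.0024]] [[0.5982 0.0352 0.098 ]]
left_handle 0.38 [172.9, 293.1] [[ 0.4654 -0.4559  0.0317]] [[ 0.4944 -0.4665  0.098 ]]
right_handle 0.8 [267.1, 249.0] [[ 0.5918 -0.1396  0.0003]] [[ 0.6248 -0.1768  0.098 ]]
cabinet 0.68 [298.8, 248.5] [[ 0.7112 -0.1282  0.13  ]] [[ 0.6751 -0.0726  0.    ]]
side [ 0.2838 -0.7733  0.7292]
left_handle 0.96 [292.7, 205.9] [[0.61   0.0264 0.1035]] [[0.6129 0.0335 0.098 ]]
right_handle 0.73 [331.9, 252.8] [[ 0.6285 -0.177   0.1048]] [[ 0.6322 -0.1705  0.098 ]]
cabinet 0.74 [323.9, 252.4] [[ 0.6667 -0.0679 -0.0003]] [[ 0.6665 -0.0682  0.    ]]
cabinet 0.66 [343.6, 181.6] [[ 0.2838 -0.7733  0.7292]] [[0.8793 0.2336 0.    ]]
```

View pics/scene0.png

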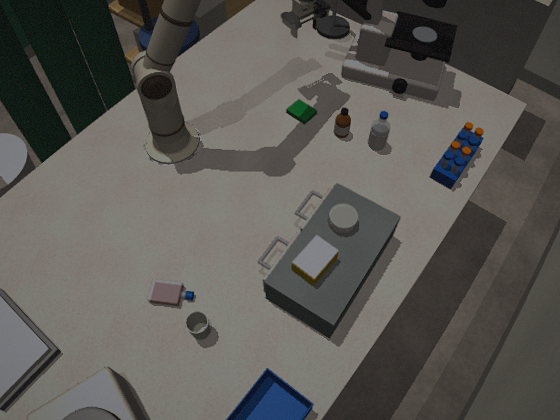

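View pics/side0.png

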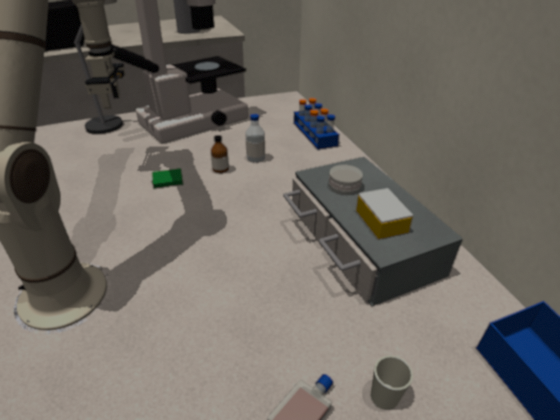

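Run:
```python
from h import *
np.set_printoptions(precision=4,suppress=True)
p=np.load("scene0.npy",allow_pickle=True).item()
vv,uu=np.mgrid[150:350,230:430]; uv=np.c_[uu.ravel(),vv.ravel()].astype(float)
n=cv2.undistortPoints(uv[:,None],K(p),np.array(p["dist"]))[:,0]
z=p["depth"][150:350,230:430].ravel(); V=np.linalg.inv(p["view"])
W=(np.c_[n[:,0]*z,n[:,1]*z,z]@V[:3,:3].T)+V[:3,3]
m=(z>0)&(abs(W[:,2]-.13)<.006)
print(m.sum(),cv2.minAreaRect(W[m][:,:2].astype(np.float32)*1000),np.median(W[m][:,2]))
print(cv2.boxPoints(cv2.minAreaRect(W[m][:,:2].astype(np.float32)*1000)))
print(onplane(p,[[338,185],[400,217],[332,330],[265,285]],.13))
# handles
m=(z>0)&(abs(W[:,2]-.1)<.008); 
q=robot
for nme in ["scene","side"]:
    p=robot.capture(nme)
    for l in ["left_handle","right_handle"]:
        for s in robot.silhouettes(l,p)[:1]: print(nme,l,s["p"],s["box"])
    for l in ["reagent_bottle","amber_bottle","culture_flask","slide_mailer","beaker","dish_stack","tip_box"]:
        t=robot.tip_of(l,p)
        if t: print(nme,l,t[0]["p"],onplane(p,t[0]["xy"],.13 if l in("dish_stack","tip_box") else 0)[0])
```

```text
7350 ((796.8902587890625, -55.88690185546875), (242.08920288085938, 437.45086669921875), 4.037329196929932) 0.12896363333605887
[[ 660.7464  153.7734]
 [ 691.5457 -282.5919]
 [ 933.0341 -265.5472]
 [ 902.2348  170.8181]]
[[ 0.6737  0.1418  0.13  ]
 [ 0.9018  0.1609  0.13  ]
 [ 0.9373 -0.2764  0.13  ]
 [ 0.7045 -0.2851  0.13  ]]
scene left_handle 0.89 [311.9, 208.8, 38.1, 43.7]
scene right_handle 0.88 [276.9, 256.7, 39.0, 47.0]
scene reagent_bottle 0.61 [0.6498 0.4851 0.    ]
scene amber_bottle 0.55 [0.4992 0.447  0.    ]
scene culture_flask 0.91 [ 0.4543 -0.4605  0.    ]
scene slide_mailer 0.97 [0.3298 0.44   0.    ]
scene beaker 0.93 [ 0.5974 -0.482   0.    ]
scene dish_stack 0.94 [0.7665 0.0235 0.13  ]
scene tip_box 0.9 [ 0.7806 -0.1393  0.13  ]
side left_handle 0.88 [308.4, 209.6, 48.1, 66.8]
side right_handle 0.75 [350.1, 257.1, 60.2, 81.8]
side reagent_bottle 0.69 [0.6351 0.4877 0.    ]
side amber_bottle 0.73 [0.4966 0.4301 0.    ]
side culture_flask 0.64 [ 0.4532 -0.4619  0.    ]
side slide_mailer 0.69 [0.3219 0.4169 0.    ]
side beaker 0.96 [ 0.6084 -0.4851  0.    ]
side dish_stack 0.78 [0.7638 0.0303 0.13  ]
side tip_box 0.85 [ 0.7826 -0.1338  0.13  ]
```

```bash
cat >> h.py <<'E'
O=np.array([.665,-.066,0]); YAW=4.04
C=R.from_euler('z',YAW,degrees=True)
def loc(X): return C.inv().apply(np.array(X)-O)
def go(x,y,z,tilt=0):
    o=robot.get_obs(); T=R.from_euler('xyz',o["tool_rot"],degrees=True)
    tgt=O+C.apply([x,y,z])
    # tilt>0: fingers point towards +cab x
    G=C*R.from_euler('y',-tilt,degrees=True)*R.from_matrix([[-1,0,0],[0,1,0],[0,0,-1]])
    print("turn",(T.inv()*G).as_rotvec(degrees=True).round(2),"shift",(T.inv().apply(tgt-o["tcp_pos"])*1000).round(1))
def st():
    o=robot.get_obs(); print("t %.2f"%o["clock"],"loc",(loc(o["tcp_pos"])*1000).round(1),"Fcab",C.inv().apply(o["contact_force"]).round(2),np.round(o["tool_rot"],1),"w",round(o["grip_width"],4))
E
python3 -c "
from h import *
st(); go(-.0195,.105,.2)"
```

```text
t 1.60 loc [-433.2  722.3  203.6] Fcab [0.59 0.48 0.92] [-180.    -0.   163.7] w 0.0918
turn [ -0.   -0.  -20.3] shift [-602.2 -435.5    3.6]
```

```bash
python3 -m handwheel '[[0,0,-5,-33,-24,0,-1],[0,0,-10,-66,-48,0,-1],[0,0,-15,-99,-72,0,-1],[0,0,-20.3,-132,-96,0,-1],[0,0,-20.3,-165,-120,0,-1],[0,0,-20.3,-198,-144,0,-1],[0,0,-20.3,-231,-168,0,-1],[0,0,-20.3,-264,-192,0,-1],[0,0,-20.3,-297,-216,0,-1],[0,0,-20.3,-330,-240,0,-1]]' 20
python3 -c "
from h import *
st(); go(-.0195,.105,.2)"
```

```text
clock: 2.43
tcp_pos: [0.4326, 0.2995, 0.204]
tool_rot: [180.0, 0.0, -176.0]
contact_force: [0.1, -0.2, 0.5]
grip_width: 0.0298
t 2.43 loc [-206.1  381.   204. ] Fcab [ 0.08 -0.16  0.47] [ 180.    0. -176.] w 0.0298
turn [0.02 0.05 0.  ] shift [-186.5 -276.     4.1]
```

```bash
python3 -m handwheel '[[0,0,0,-22,-32,0,-1],[0,0,0,-44,-64,0,-1],[0,0,0,-66,-96,0,-1],[0,0,0,-88,-128,0,-1],[0,0,0,-110,-160,0,-1],[0,0,0,-130,-192,0,-1],[0,0,0,-150,-224,0,-1],[0,0,0,-168,-250,0,-1],[0,0,0,-180,-268,0,-1],[0,0,0,-180,-268,0,-1]]'
python3 - <<'E'
from h import *
st(); go(-.0195,.105,.2)
p=robot.capture("wrist"); cv2.imwrite("pics/w1.png",p["pixels"])
for l in ["left_handle","right_handle"]:
    for q in robot.tip_of(l,p)[:1]: print(l,q, loc(onplane(p,q["xy"],.104)), loc(world(p,q["xy"])))
E
```

```text
clock: 3.27
tcp_pos: [0.6327, 0.0394, 0.2032]
tool_rot: [-179.8, 0.1, -176.4]
contact_force: [-0.1, -0.8, -0.3]
grip_width: 0.0004
t 3.27 loc [-24.7 107.4 203.2] Fcab [-0.18 -0.76 -0.25] [-1.798e+02  1.000e-01 -1.764e+02] w 0.0004
turn [-0.19  0.07 -0.46] shift [-5.3 -2.4  3.2]
left_handle {'xy': [286.9, 178.8], 'p': 0.57} [[-0.04499017  0.10749544  0.104     ]] [[-0.04495865  0.10749511  0.10381137]]
right_handle {'xy': [42.1, 176.2], 'p': 0.88} [[-0.04909401 -0.10065567  0.104     ]] [[-0.04902013 -0.1010168   0.10351525]]
```

View pics/w1.png

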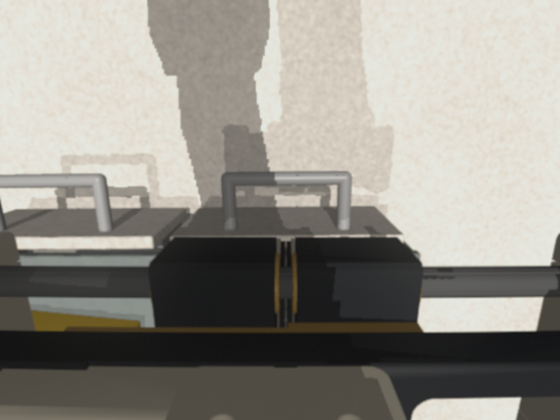

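```bash
python3 -m handwheel '[[0,0,-0.4,-4,-1,25,-1],[0,0,-0.4,-4,-1,50,-1],[0,0,-0.4,-4,-1,75,-1],[0,0,-0.4,-4,-1,90,-1],[0,0,-0.4,-4,-1,90,-1]]'
python3 -c "
from h import *
st(); go(-.0195,.105,.08)"
```

```text
clock: 3.83
tcp_pos: [0.6301, 0.0479, 0.1098]
tool_rot: [179.9, -0.4, -175.4]
contact_force: [0.0, -0.5, 0.5]
grip_width: 0.0003
t 3.83 loc [-26.8 116.  109.8] Fcab [-0.01 -0.48  0.49] [ 179.9   -0.4 -175.4] w 0.0003
turn [ 0.05 -0.42  0.58] shift [ -7.4 -11.1  29.7]
```

```bash
python3 -m handwheel '[[0,0,0.5,-4,-9,0,-1],[0,0,0.5,-4,-9,0,-1],[0,0,0.5,-4,-9,0,-1]]'
python3 -c "
from h import *
st(); go(-.0195,.105,.08)"
```

```text
clock: 4.08
tcp_pos: [0.6404, 0.0366, 0.1156]
tool_rot: [-180.0, 0.2, -176.1]
contact_force: [0.9, 0.1, 0.5]
grip_width: 0.0003
t 4.08 loc [-17.3 104.1 115.6] Fcab [0.93 0.08 0.47] [-180.     0.2 -176.1] w 0.0003
turn [-0.03  0.19 -0.15] shift [ 2.3  0.9 35.6]
```

```bash
python3 -m handwheel '[[0,0,0,1,0,12,-1],[0,0,0,2,0,24,-1],[0,0,0,2,0,34,-1],[0,0,0,2,0,34,-1]]'
python3 -c "
from h import *
st()"
```

```text
clock: 4.42
tcp_pos: [0.6341, 0.037, 0.0763]
tool_rot: [180.0, -0.3, -176.0]
contact_force: [0.0, -0.6, -0.7]
grip_width: 0.0003
t 4.42 loc [-23.6 104.9  76.3] Fcab [-0.03 -0.58 -0.71] [ 180.    -0.3 -176. ] w 0.0003
```

```bash
python3 -m handwheel '[[0,0,0,1,0,0,-1],[0,0,0,2,0,0,-1],[0,0,0,3,0,0,-1],[0,0,0,3,0,0,-1]]'; python3 -c "
from h import *
st()"
python3 -m handwheel '[[0,0,0,1,0,0,-1],[0,0,0,2,0,0,-1],[0,0,0,2,0,0,-1]]'; python3 -c "
from h import *
st()"
```

```text
clock: 4.75
tcp_pos: [0.634, 0.0369, 0.0801]
tool_rot: [180.0, 0.0, -176.1]
contact_force: [-0.6, 0.5, 0.3]
grip_width: 0.0004
t 4.75 loc [-23.7 104.8  80.1] Fcab [-0.54  0.49  0.32] [ 180.     0.  -176.1] w 0.0004
clock: 5.0
tcp_pos: [0.6317, 0.0367, 0.0799]
tool_rot: [180.0, 0.0, -176.1]
contact_force: [0.3, 0.6, -0.1]
grip_width: 0.0004
t 5.00 loc [-26.  104.8  79.9] Fcab [ 0.38  0.62 -0.12] [ 180.     0.  -176.1] w 0.0004
```

```bash
python3 -m handwheel '[[0,0,0,1,0,0,-1],[0,0,0,2,0,0,-1],[0,0,0,2,0,0,-1]]'; python3 -c "
from h import *
st()"
```

```text
clock: 5.25
tcp_pos: [0.6295, 0.0365, 0.0796]
tool_rot: [-180.0, -0.0, -176.1]
contact_force: [-0.9, 1.0, -0.1]
grip_width: 0.0001
t 5.25 loc [-28.2 104.8  79.6] Fcab [-0.79  1.07 -0.12] [-180.    -0.  -176.1] w 0.0001
```

```bash
for i in 1; do python3 -m handwheel '[[0,0,0,1,0,0,-1],[0,0,0,2,0,0,-1],[0,0,0,2,0,0,-1]]'; done; python3 -c "
from h import *
st()"
```

```text
clock: 5.5
tcp_pos: [0.6277, 0.0364, 0.0796]
tool_rot: [180.0, 0.0, -176.1]
contact_force: [-0.8, 0.6, 0.0]
grip_width: 0.0003
t 5.50 loc [-30.  104.8  79.6] Fcab [-0.78  0.63  0.  ] [ 180.     0.  -176.1] w 0.0003
```

```bash
python3 -m handwheel '[[0,0,0,1,0,0,-1],[0,0,0,1,0,0,-1]]'; python3 -c "
from h import *
st()"
```

```text
clock: 5.67
tcp_pos: [0.6271, 0.0364, 0.0798]
tool_rot: [180.0, 0.0, -176.1]
contact_force: [0.8, 0.0, 1.3]
grip_width: 0.0003
t 5.67 loc [-30.6 104.9  79.8] Fcab [ 0.8  -0.04  1.28] [ 180.     0.  -176.1] w 0.0003
```

```bash
python3 -m handwheel '[[0,0,0,1,0,0,-1],[0,0,0,1,0,0,-1]]'; python3 -c "
from h import *
st()"
```

```text
clock: 5.83
tcp_pos: [0.6264, 0.0364, 0.08]
tool_rot: [180.0, 0.1, -176.1]
contact_force: [2.5, 0.2, -0.0]
grip_width: 0.0002
t 5.83 loc [-31.3 104.8  80. ] Fcab [ 2.54  0.02 -0.05] [ 1.800e+02  1.000e-01 -1.761e+02] w 0.0002
```

```bash
python3 -m handwheel '[[0,0,0,1,0,0,-1],[0,0,0,1,0,0,-1]]'; python3 -c "
from h import *
st()"
```

```text
clock: 6.0
tcp_pos: [0.6258, 0.0363, 0.0802]
tool_rot: [180.0, 0.1, -176.1]
contact_force: [2.3, 0.1, 1.4]
grip_width: 0.0003
t 6.00 loc [-31.9 104.8  80.2] Fcab [ 2.29 -0.08  1.4 ] [ 1.800e+02  1.000e-01 -1.761e+02] w 0.0003
```

```bash
python3 -m handwheel '[[0,0,0,1,0,0,-1],[0,0,0,1,0,0,-1]]'; python3 -c "
from h import *
st()"
```

```text
clock: 6.17
tcp_pos: [0.625, 0.0363, 0.0804]
tool_rot: [180.0, 0.1, -176.1]
contact_force: [3.1, 0.8, 3.2]
grip_width: 0.0005
t 6.17 loc [-32.7 104.8  80.4] Fcab [3.2  0.62 3.19] [ 1.800e+02  1.000e-01 -1.761e+02] w 0.0005
```

```bash
python3 -m handwheel '[[0,0,0,1,0,0,-1],[0,0,0,1,0,0,-1]]'; python3 -c "
from h import *
st()"
```

```text
clock: 6.33
tcp_pos: [0.6242, 0.0363, 0.0806]
tool_rot: [180.0, 0.2, -176.1]
contact_force: [4.0, 1.5, 4.6]
grip_width: 0.0004
t 6.33 loc [-33.5 104.9  80.6] Fcab [4.11 1.23 4.55] [ 180.     0.2 -176.1] w 0.0004
```

```bash
python3 -m handwheel '[[0,0,0,1,0,0,-1],[0,0,0,1,0,0,-1]]'; python3 -c "
from h import *
st()"
```

```text
clock: 6.5
tcp_pos: [0.6234, 0.0362, 0.0808]
tool_rot: [180.0, 0.2, -176.1]
contact_force: [5.5, -0.0, 5.7]
grip_width: 0.0002
t 6.50 loc [-34.2 104.9  80.8] Fcab [ 5.52 -0.41  5.7 ] [ 180.     0.2 -176.1] w 0.0002
```

```bash
python3 -m handwheel '[[0,0,0,1,0,0,-1],[0,0,0,1,0,0,-1]]'; python3 -c "
from h import *
st()"
```

```text
clock: 6.67
tcp_pos: [0.6226, 0.0362, 0.0809]
tool_rot: [180.0, 0.2, -176.1]
contact_force: [4.8, 0.4, 6.5]
grip_width: 0.0001
t 6.67 loc [-35.1 104.9  80.9] Fcab [4.8  0.09 6.46] [ 180.     0.2 -176.1] w 0.0001
```

```bash
python3 -m handwheel '[[0,0,0,1,0,0,-1],[0,0,0,1,0,0,-1]]'; python3 -c "
from h import *
st()"
```

```text
clock: 6.83
tcp_pos: [0.6215, 0.0362, 0.0809]
tool_rot: [180.0, 0.2, -176.1]
contact_force: [5.0, 0.3, 7.3]
grip_width: 0.0004
t 6.83 loc [-36.2 105.   80.9] Fcab [ 5.   -0.01  7.28] [ 180.     0.2 -176.1] w 0.0004
```

```bash
python3 -m handwheel '[[0,0,0,1,0,0,-1],[0,0,0,2,0,0,-1],[0,0,0,3,0,0,-1],[0,0,0,4,0,0,-1]]'; python3 -c "
from h import *
st()"
```

```text
clock: 7.17
tcp_pos: [0.6176, 0.0359, 0.0809]
tool_rot: [180.0, 0.2, -176.1]
contact_force: [4.4, 1.0, 5.9]
grip_width: 0.0004
t 7.17 loc [-40.1 105.   80.9] Fcab [4.46 0.64 5.9 ] [ 180.     0.2 -176.1] w 0.0004
```

```bash
python3 -m handwheel '[[0,0,0,1,0,0,-1],[0,0,0,2,0,0,-1],[0,0,0,3,0,0,-1],[0,0,0,4,0,0,-1]]'; python3 -c "
from h import *
st()"
```

```text
clock: 7.5
tcp_pos: [0.6136, 0.0357, 0.0809]
tool_rot: [180.0, 0.2, -176.1]
contact_force: [4.5, 0.6, 6.9]
grip_width: 0.0005
t 7.50 loc [-44.1 105.   80.9] Fcab [4.51 0.33 6.86] [ 180.     0.2 -176.1] w 0.0005
```

```bash
python3 -m handwheel '[[0,0,0,3,0,0,-1],[0,0,0,8,0,0,-1],[0,0,0,14,0,0,-1],[0,0,0,21,0,0,-1],[0,0,0,28,0,0,-1],[0,0,0,35,0,0,-1],[0,0,0,42,0,0,-1],[0,0,0,49,0,0,-1],[0,0,0,56,0,0,-1],[0,0,0,62,0,0,-1]]'; python3 -c "
from h import *
st()"
```

```text
clock: 8.33
tcp_pos: [0.5489, 0.031, 0.0795]
tool_rot: [180.0, -0.0, -176.1]
contact_force: [-0.2, 0.7, -0.1]
grip_width: 0.0003
t 8.33 loc [-109.   105.    79.5] Fcab [-0.16  0.66 -0.05] [ 180.    -0.  -176.1] w 0.0003
```

```bash
python3 -m handwheel '[[0,0,0,6,0,0,-1],[0,0,0,12,0,0,-1],[0,0,0,18,0,0,-1],[0,0,0,25,0,0,-1],[0,0,0,32,0,0,-1],[0,0,0,39,0,0,-1],[0,0,0,46,0,0,-1],[0,0,0,53,0,0,-1],[0,0,0,59,0,0,-1],[0,0,0,63,0,0,-1]]'; python3 -c "
from h import *
st()"
```

```text
clock: 9.17
tcp_pos: [0.4861, 0.0266, 0.0796]
tool_rot: [-180.0, -0.0, -176.1]
contact_force: [-0.6, -0.4, -0.0]
grip_width: 0.0005
t 9.17 loc [-171.9  105.    79.6] Fcab [-0.58 -0.39 -0.01] [-180.    -0.  -176.1] w 0.0005
```

Run:
```python
from h import *
p=robot.capture("side"); cv2.imwrite("pics/s2.png",p["pixels"])
for l in ["left_handle","left_lip"]:
    for q in robot.tip_of(l,p)[:2]: print(l,q,loc(onplane(p,q["xy"],.098 if "h" in l else .106)),loc(world(p,q["xy"])))
```

```text
left_handle {'xy': [291.1, 205.1], 'p': 0.95} [[-0.04740018  0.10799177  0.098     ]] [[-0.04935317  0.10397718  0.10122131]]
left_lip {'xy': [332.7, 252.7], 'p': 0.46} [[-0.04315613 -0.10971391  0.106     ]] [[-0.04193056 -0.10791177  0.10402602]]
```

View pics/s2.png

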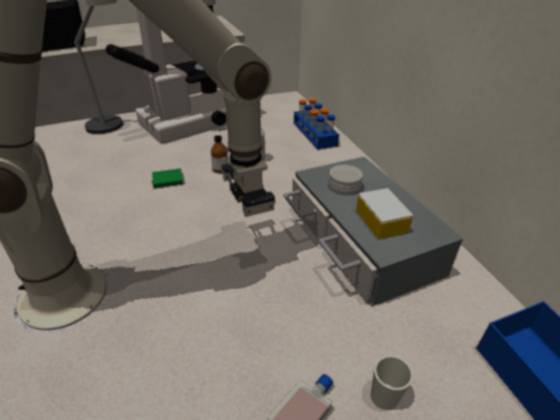

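Run:
```python
from h import *
p=robot.capture("wrist"); cv2.imwrite("pics/w2.png",p["pixels"])
st()
for l in ["left_handle","right_handle"]:
    for q in robot.tip_of(l,p)[:1]: print(l,q, loc(onplane(p,q["xy"],.104)), loc(world(p,q["xy"])))
p=robot.capture("scene"); cv2.imwrite("pics/sc2.png",cv2.resize(p["pixels"][160:300,230:420],None,fx=4,fy=4))
for l in ["left_handle","right_handle"]:
    for q in robot.tip_of(l,p)[:1]: print(l,q, loc(onplane(p,q["xy"],.104)))
```

```text
t 9.37 loc [-170.6  105.    79.8] Fcab [ 1.44  0.58 -0.03] [ 180.     0.  -176.1] w 0.0004
left_handle {'xy': [302.0, 200.4], 'p': 0.65} [[-0.05213674  0.10301474  0.104     ]]
right_handle {'xy': [267.1, 249.6], 'p': 0.8} [[-0.04489601 -0.11185134  0.104     ]]
```

View pics/w2.png

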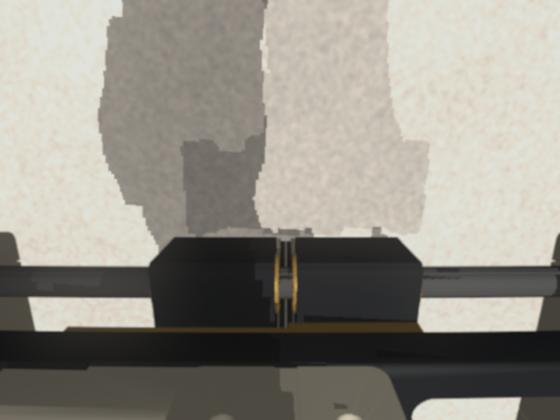

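View pics/sc2.png

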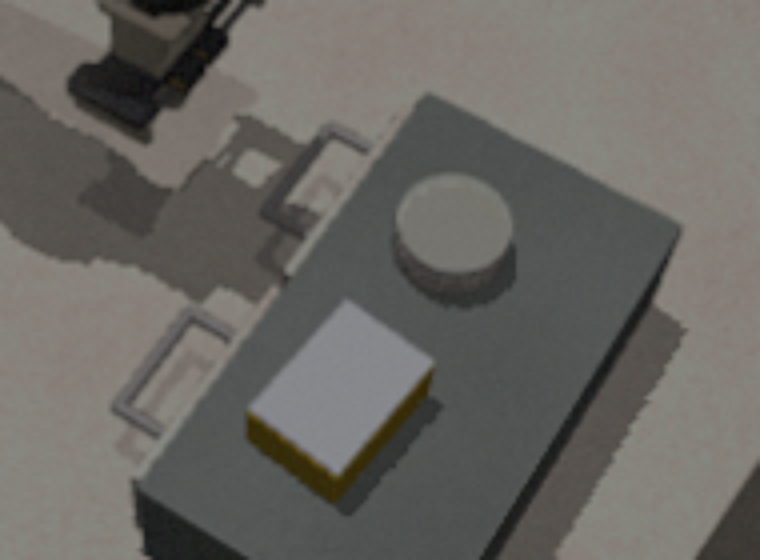

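Run:
```python
from h import *
p=robot.capture("side"); o=robot.get_obs(); t=np.array(o["tcp_pos"])
im=p["pixels"].copy()
def line(a,b,c):
    q=proj(p,np.array([a,b])); print(q.round(1).tolist())
    s=[(tuple(int(round(v)) for v in (x-[200,140])*5)) for x in q]; return s,c
crop=cv2.resize(im[140:260,200:350],None,fx=5,fy=5,interpolation=cv2.INTER_CUBIC)
H=lambda x,y,z:O+C.apply([x,y,z])
for s,c in [line(t,t+[0,0,.06],(0,0,255)),line(H(-.045,.055,.098),H(-.045,.155,.098),(0,255,0)),line(H(-.045,-.155,.098),H(-.045,-.055,.098),(0,255,0)),line(H(0,0,.117),H(0,.2,.117),(255,0,0)),line(H(0,-.2,.117),H(0,0,.117),(255,255,0))]:
    cv2.line(crop,s[0],s[1],c,1)
cv2.imwrite("pics/s3.png",crop)
```

```text
[[248.8, 222.3], [247.9, 203.7]]
[[300.5, 215.8], [284.8, 195.8]]
[[341.7, 268.1], [320.5, 241.2]]
[[326.4, 217.7], [292.7, 178.8]]
[[370.9, 269.4], [326.4, 217.7]]
```

View pics/s3.png

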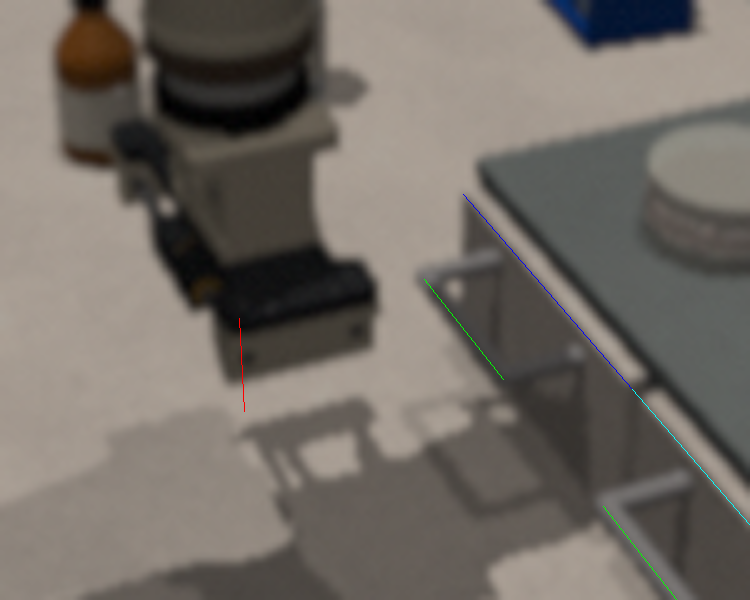

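Run:
```python
from h import *
p=robot.capture("side")
im=p["pixels"][185:250,220:300]
cv2.imwrite("pics/s4.png",cv2.resize(cv2.convertScaleAbs(im,alpha=1.6),None,fx=9,fy=9,interpolation=cv2.INTER_CUBIC))
t=np.array(robot.get_obs()["tcp_pos"])
np.set_printoptions(linewidth=250)
# height map
for v in range(196,232,2):
    row=[]
    for u in range(230,290,3):
        X=world(p,[u,v])[0]; row.append("%4d/%4d"%(loc(X)[0]*1000,X[2]*1000))
    print(v,*row)
```

```text
196 -149/   4 -140/   4 -206/ 185 -201/ 190 -194/ 189 -198/ 212 -191/ 210 -185/ 210 -178/ 210 -172/ 210 -165/ 210 -161/ 213 -154/ 212 -148/ 212 -140/ 210 -135/ 211   -6/   1    2/   1  -49/ 101  -44/ 106
198 -151/   0 -142/   1 -206/ 179 -202/ 184 -196/ 187 -200/ 211 -194/ 211 -188/ 211 -182/ 212 -176/ 213 -170/ 212 -163/ 211 -157/ 212 -150/ 210 -143/ 209 -135/ 207  -11/   1   -1/   1    5/   3  -47/ 104
200 -155/   2 -147/   4 -138/   2 -202/ 179 -198/ 185 -203/ 212 -197/ 211 -190/ 211 -184/ 211 -178/ 212 -173/ 214 -165/ 209 -158/ 208 -151/ 206 -142/ 202 -134/ 199  -16/   2   -6/   1    3/  -1  -49/ 100
202 -158/   2 -149/   2 -142/   4 -132/   1 -200/ 183 -206/ 211 -200/ 213 -194/ 212 -187/ 211 -179/ 208 -173/ 207 -165/ 204 -158/ 203 -150/ 199 -142/ 196 -135/ 195  -20/   2  -11/   2   -2/   1    5/   2
204 -161/   1 -152/   0 -143/   0 -136/   3 -181/ 131 -207/ 208 -201/ 209 -194/ 207 -187/ 205 -179/ 202 -172/ 199 -164/ 197 -157/ 194 -150/ 193 -139/ 185  -34/   4  -24/   3  -15/   1   -7/   1    1/   2
206 -166/   4 -156/   0 -149/   4 -139/   1 -180/ 122 -206/ 201 -202/ 204 -193/ 
[... 1871 characters left out ...]
104/   2  -96/   1  -87/   0  -78/  -1  -72/   2  -63/   0  -55/   1  -48/   1  -39/   0
226 -195/   0 -187/   1 -179/   1 -171/   1 -164/   3 -157/   4 -148/   2 -140/   2 -131/   0 -124/   2 -115/   0 -106/   0 -100/   1  -92/   3  -84/   3  -75/   1  -68/   2  -60/   2  -50/   0  -43/   0
228 -198/   1 -190/   0 -182/   1 -174/   1 -166/   0 -159/   3 -150/   1 -143/   2 -135/   1 -127/   3 -118/   0 -111/   1 -102/  -1  -94/   0  -87/   2  -78/   0  -71/   1  -62/   0  -54/   0  -47/   0
230 -201/   0 -193/   2 -430/ 729 -177/   0 -169/   0 -161/   0 -154/   1 -147/   4 -138/   2 -129/   0 -121/   0 -114/   0 -106/   0  -98/   1  -91/   3  -83/   1  -74/   0  -66/   0  -58/   0  -51/   1
```

View pics/s4.png

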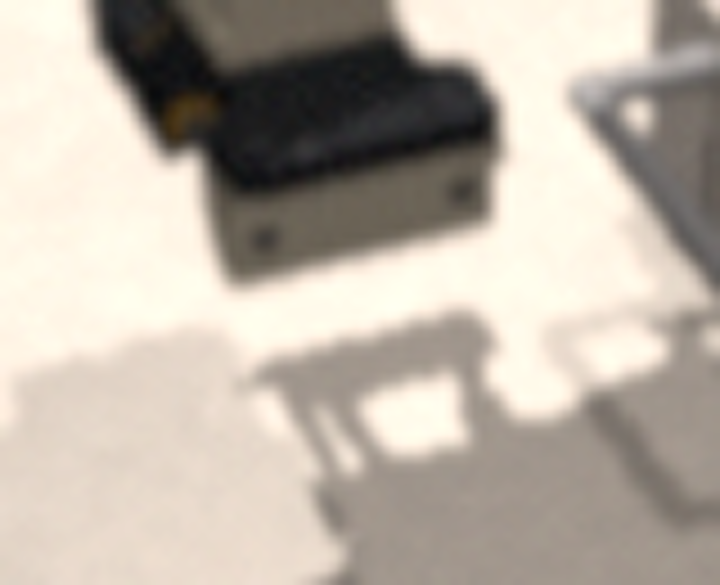

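Run:
```python
from h import *
p=robot.capture("side"); t=np.array(robot.get_obs()["tcp_pos"])
for v in range(210,226):
    print(v,*["%4d/%4d/%3d"%tuple(loc(world(p,[u,v])[0])*1000) for u in range(240,256,1)])
for dz in (0,.01,.02,.03): print(dz,proj(p,[t+C.apply([dx,dy,dz]) for dx in(-.0095,.0095) for dy in (-.019,.019)]).round(1).tolist())
```

```text
210 -142/ 268/  0 -140/ 265/  1 -137/ 265/  0 -181/ 114/116 -206/  26/183 -207/  17/189 -203/  20/187 -201/  20/186 -199/  18/187 -197/  19/185 -194/  19/184 -192/  19/184 -189/  20/182 -187/  20/182 -184/  19/181 -182/  20/180
211 -145/ 261/  1 -141/ 264/ -1 -139/ 259/  1 -181/ 115/112 -207/  25/181 -206/  19/185 -204/  20/184 -201/  20/183 -199/  18/184 -197/  19/183 -194/  19/182 -192/  19/181 -189/  19/180 -188/  16/181 -183/  22/176 -182/  19/178
212 -147/ 256/  2 -143/ 257/  0 -141/ 253/  2 -138/ 253/  1 -181/ 107/114 -206/  20/182 -204/  20/181 -201/  20/180 -199/  20/180 -198/  16/181 -195/  19/179 -192/  18/179 -190/  17/179 -187/  20/176 -186/  15/179 -182/  19/175
213 -148/ 251/  2 -145/ 251/  1 -143/ 248/  2 -140/ 249/  1 -180/ 109/109 -207/  18/180 -204/  18/179 -202/  17/179 -200/  17/179 -196/  22/174 -195/  18/177 -193/  18/176 -190/  19/174 -187/  20/173 -185/  19/173 -183/  18/173
214 -150/ 245/  2 -147/ 247/  0 -145/ 242/  3 -142/ 242/  2 -181/ 107/107 -207/  18/178 -205/  18/177 -203/  17/177 -199/  20/174 -197/  19/174 -195/  19/173 -193/  18/173 -190/  19/172 -1
[... 2124 characters left out ...]
-160/ 198/  2 -158/ 196/  3 -154/ 198/  0 -153/ 194/  2 -149/ 196/  0 -146/ 196/  0 -145/ 189/  3 -142/ 190/  2 -139/ 188/  2 -136/ 189/  1 -133/ 189/  0 -130/ 187/  0 -128/ 184/  2 -125/ 184/  1
225 -167/ 199/  0 -165/ 194/  2 -162/ 193/  2 -159/ 192/  2 -156/ 192/  1 -154/ 189/  3 -152/ 187/  3 -149/ 187/  2 -146/ 185/  3 -143/ 187/  1 -140/ 187/  0 -138/ 183/  2 -135/ 183/  1 -132/ 182/  1 -129/ 182/  0 -126/ 181/  0
0 [[247.9, 227.4], [243.0, 219.1], [254.8, 225.5], [249.7, 217.3]]
0.01 [[247.7, 224.3], [242.8, 216.1], [254.6, 222.5], [249.5, 214.4]]
0.02 [[247.5, 221.3], [242.6, 213.0], [254.5, 219.5], [249.4, 211.3]]
0.03 [[247.4, 218.2], [242.4, 210.0], [254.4, 216.4], [249.2, 208.3]]
```

```bash
python3 -m handwheel '[[0,0,0,0,0,-25,-1],[0,0,0,-15,0,-40,-1],[0,0,0,-45,0,-40,-1],[0,0,0,-75,0,-40,-1],[0,0,0,-105,0,-40,-1],[0,0,0,-130,0,-40,-1],[0,0,0,-148,0,-40,-1],[0,0,0,-151,0,-40,-1],[0,0,0,-151,0,-40,-1]]'; python3 -c "
from h import *
st(); go(-.0195,.105,.055)"
```

```text
clock: 10.52
tcp_pos: [0.6381, 0.0373, 0.119]
tool_rot: [180.0, -0.0, -176.1]
contact_force: [-1.7, -0.4, 0.2]
grip_width: 0.0006
t 10.52 loc [-19.5 104.9 119. ] Fcab [-1.73 -0.3   0.24] [ 180.    -0.  -176.1] w 0.0006
turn [ 0.02 -0.04 -0.1 ] shift [-0.1  0.  64. ]
```

```bash
python3 -m handwheel '[[0,0,0,0,0,10,-1],[0,0,0,0,0,22,-1],[0,0,0,0,0,34,-1],[0,0,0,0,0,46,-1],[0,0,0,0,0,58,-1],[0,0,0,0,0,64,-1],[0,0,0,0,0,64,-1]]'
python3 - <<'E'
from h import *
st()
p=robot.capture("side")
cv2.imwrite("pics/s5.png",cv2.resize(cv2.convertScaleAbs(p["pixels"][150:260,240:380],alpha=1.5),None,fx=5,fy=5,interpolation=cv2.INTER_CUBIC))
E
```

```text
clock: 11.1
tcp_pos: [0.6358, 0.037, 0.053]
tool_rot: [180.0, -0.2, -176.1]
contact_force: [-0.3, 0.5, -0.1]
grip_width: 0.0006
t 11.10 loc [-21.9 104.8  53. ] Fcab [-0.23  0.48 -0.13] [ 180.    -0.2 -176.1] w 0.0006
```

View pics/s5.png

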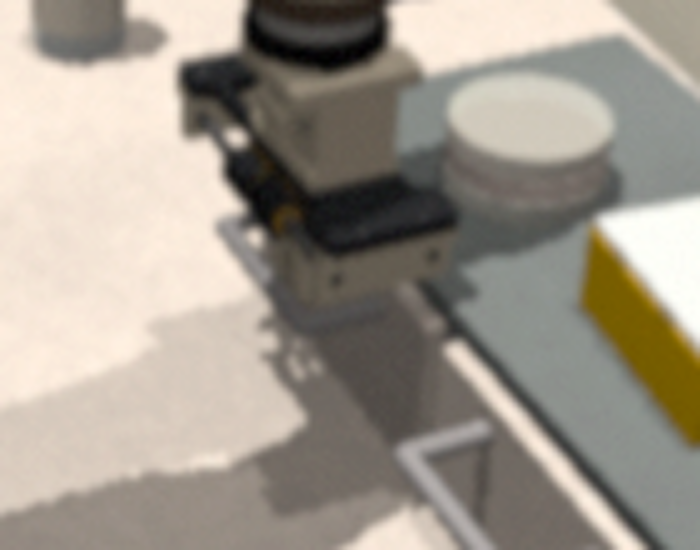

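```bash
python3 -m handwheel '[[0,0,0,2,0,0,-1],[0,0,0,4,0,0,-1],[0,0,0,6,0,0,-1],[0,0,0,6,0,0,-1]]'; python3 -c "
from h import *
st()"
```

```text
clock: 11.48
tcp_pos: [0.6317, 0.0367, 0.0562]
tool_rot: [-180.0, 0.0, -176.1]
contact_force: [0.8, -0.2, 0.2]
grip_width: 0.0004
t 11.48 loc [-26.  104.8  56.2] Fcab [ 0.81 -0.25  0.23] [-180.     0.  -176.1] w 0.0004
```

```bash
python3 -m handwheel '[[0,0,0,1,0,0,-1],[0,0,0,2,0,0,-1],[0,0,0,2,0,0,-1]]'; python3 -c "
from h import *
st()"
```

```text
clock: 11.73
tcp_pos: [0.6302, 0.0366, 0.056]
tool_rot: [180.0, 0.1, -176.1]
contact_force: [1.2, 0.5, 0.5]
grip_width: 0.0004
t 11.73 loc [-27.5 104.8  56. ] Fcab [1.26 0.38 0.5 ] [ 1.800e+02  1.000e-01 -1.761e+02] w 0.0004
```

```bash
python3 -m handwheel '[[0,0,0,1,0,0,-1],[0,0,0,2,0,0,-1],[0,0,0,2,0,0,-1]]'; python3 -c "
from h import *
st()"
```

```text
clock: 11.98
tcp_pos: [0.6298, 0.0366, 0.0561]
tool_rot: [180.0, 0.2, -176.1]
contact_force: [5.1, 0.7, -2.6]
grip_width: 0.0008
t 11.98 loc [-27.9 104.8  56.1] Fcab [ 5.15  0.32 -2.55] [ 180.     0.2 -176.1] w 0.0008
```

```bash
python3 -m handwheel '[[0,0,0,1,0,0,-1],[0,0,0,1,0,0,-1]]'; python3 -c "
from h import *
st()"
```

```text
clock: 12.15
tcp_pos: [0.6289, 0.0365, 0.0561]
tool_rot: [180.0, 0.2, -176.1]
contact_force: [6.0, -0.1, -2.7]
grip_width: 0.0007
t 12.15 loc [-28.8 104.8  56.1] Fcab [ 5.95 -0.57 -2.66] [ 180.     0.2 -176.1] w 0.0007
```

```bash
python3 -m handwheel '[[0,0,0,1,0,0,-1],[0,0,0,1,0,0,-1]]'; python3 -c "
from h import *
st()"
```

```text
clock: 12.32
tcp_pos: [0.6282, 0.0364, 0.0561]
tool_rot: [180.0, 0.3, -176.1]
contact_force: [6.3, -0.6, -3.8]
grip_width: 0.0004
t 12.32 loc [-29.5 104.8  56.1] Fcab [ 6.26 -1.01 -3.82] [ 180.     0.3 -176.1] w 0.0004
```

```bash
python3 -m handwheel '[[0,0,0,1,0,0,-1],[0,0,0,1,0,0,-1]]'; python3 -c "
from h import *
st()"
```

```text
clock: 12.48
tcp_pos: [0.6283, 0.0365, 0.0562]
tool_rot: [180.0, 0.4, -176.1]
contact_force: [8.0, -0.9, -5.4]
grip_width: 0.0005
t 12.48 loc [-29.4 104.8  56.2] Fcab [ 7.92 -1.51 -5.39] [ 180.     0.4 -176.1] w 0.0005
```

```bash
python3 -m handwheel '[[0,0,0,1,0,0,-1],[0,0,0,1,0,0,-1]]'; python3 -c "
from h import *
st()"
```

```text
clock: 12.65
tcp_pos: [0.6283, 0.0365, 0.0563]
tool_rot: [180.0, 0.5, -176.1]
contact_force: [11.3, 1.1, -8.5]
grip_width: 0.0004
t 12.65 loc [-29.4 104.8  56.3] Fcab [11.37  0.28 -8.51] [ 180.     0.5 -176.1] w 0.0004
```

```bash
python3 -m handwheel '[[0,0,0,1,0,0,-1],[0,0,0,1,0,0,-1]]'; python3 -c "
from h import *
st()"
```

```text
clock: 12.82
tcp_pos: [0.6283, 0.0365, 0.0563]
tool_rot: [180.0, 0.6, -176.1]
contact_force: [14.6, 1.0, -10.3]
grip_width: 0.0005
t 12.82 loc [-29.3 104.8  56.3] Fcab [ 14.68  -0.05 -10.27] [ 180.     0.6 -176.1] w 0.0005
```

```bash
python3 -m handwheel '[[0,0,0,-4,0,0,-1],[0,0,0,-9,0,0,-1],[0,0,0,-13,0,0,-1],[0,0,0,-13,0,0,-1]]'; python3 -c "
from h import *
st()"
python3 -m handwheel '[[0,0,0,0,0,-20,-1],[0,0,0,0,0,-45,-1],[0,0,0,0,0,-70,-1],[0,0,0,0,-20,-75,-1],[0,0,0,0,-55,-75,-1],[0,0,0,0,-90,-75,-1],[0,0,0,0,-125,-75,-1],[0,0,0,0,-160,-75,-1],[0,0,0,0,-190,-75,-1],[0,0,0,0,-210,-75,-1]]'; python3 -c "
from h import *
st();go(-.0195,-.105,.055)"
```

```text
clock: 13.15
tcp_pos: [0.6361, 0.0371, 0.0554]
tool_rot: [180.0, -0.0, -176.1]
contact_force: [0.1, 1.4, 0.9]
grip_width: 0.0003
t 13.15 loc [-21.6 104.8  55.4] Fcab [0.15 1.38 0.89] [ 180.    -0.  -176.1] w 0.0003
clock: 13.98
tcp_pos: [0.649, -0.1776, 0.1304]
tool_rot: [-179.9, -0.1, -176.3]
contact_force: [-0.1, -0.3, 0.2]
grip_width: 0.0007
t 13.98 loc [ -23.8 -110.2  130.4] Fcab [-0.11 -0.31  0.22] [-1.799e+02 -1.000e-01 -1.763e+02] w 0.0007
turn [-0.11 -0.08 -0.33] shift [-4.4  5.3 75.4]
```

```bash
python3 -m handwheel '[[0,0,0,0,0,0,-1],[0,0,0,0,0,0,-1]]'; python3 -c "
from h import *
st()"
python3 -m handwheel '[[0,0,0,0,0,10,-1],[0,0,0,0,0,22,-1],[0,0,0,0,0,34,-1],[0,0,0,0,0,46,-1],[0,0,0,0,0,58,-1],[0,0,0,0,0,70,-1],[0,0,0,0,0,76,-1],[0,0,0,0,0,76,-1]]'; python3 -c "
from h import *
st()"
```

```text
clock: 14.15
tcp_pos: [0.6492, -0.1746, 0.1301]
tool_rot: [-180.0, -0.1, -176.3]
contact_force: [0.1, -0.1, -1.2]
grip_width: 0.0003
t 14.15 loc [ -23.4 -107.2  130.1] Fcab [ 0.14 -0.13 -1.24] [-1.800e+02 -1.000e-01 -1.763e+02] w 0.0003
clock: 14.82
tcp_pos: [0.6485, -0.172, 0.052]
tool_rot: [179.9, -0.2, -176.0]
contact_force: [-0.8, 0.3, -0.1]
grip_width: 0.0004
t 14.82 loc [ -23.9 -104.6   52. ] Fcab [-0.74  0.35 -0.12] [ 179.9   -0.2 -176. ] w 0.0004
```

```bash
python3 -m handwheel '[[0,0,0,1,0,0,-1],[0,0,0,3,0,0,-1],[0,0,0,5,0,0,-1],[0,0,0,6,0,0,-1],[0,0,0,6,0,0,-1]]'; python3 -c "
from h import *
st()"
```

```text
clock: 15.23
tcp_pos: [0.6453, -0.1731, 0.0556]
tool_rot: [-180.0, 0.2, -176.1]
contact_force: [2.4, -0.1, -0.3]
grip_width: 0.0005
t 15.23 loc [ -27.2 -105.5   55.6] Fcab [ 2.34 -0.26 -0.28] [-180.     0.2 -176.1] w 0.0005
```

```bash
python3 -m handwheel '[[0,0,0,1,0,0,-1],[0,0,0,2,0,0,-1],[0,0,0,3,0,0,-1]]'; python3 -c "
from h import *
st()"
```

```text
clock: 15.48
tcp_pos: [0.6437, -0.1733, 0.0557]
tool_rot: [-179.9, 0.3, -176.0]
contact_force: [5.9, -0.2, -2.1]
grip_width: 0.0008
t 15.48 loc [ -28.8 -105.5   55.7] Fcab [ 5.87 -0.62 -2.07] [-179.9    0.3 -176. ] w 0.0008
```

```bash
python3 -m handwheel '[[0,0,0,1,0,0,-1],[0,0,0,2,0,0,-1],[0,0,0,2,0,0,-1]]'; python3 -c "
from h import *
st()"
```

```text
clock: 15.73
tcp_pos: [0.6415, -0.1734, 0.0557]
tool_rot: [-179.9, 0.3, -176.0]
contact_force: [5.4, -0.5, -1.4]
grip_width: 0.0002
t 15.73 loc [ -31.  -105.5   55.7] Fcab [ 5.32 -0.85 -1.45] [-179.9    0.3 -176. ] w 0.0002
```

```bash
python3 -m handwheel '[[0,0,0,1,0,0,-1],[0,0,0,2,0,0,-1],[0,0,0,3,0,0,-1],[0,0,0,4,0,0,-1]]'; python3 -c "
from h import *
st()"
```

```text
clock: 16.07
tcp_pos: [0.6378, -0.1737, 0.0556]
tool_rot: [-179.9, 0.3, -176.0]
contact_force: [5.8, -0.3, -0.8]
grip_width: 0.0004
t 16.07 loc [ -34.7 -105.5   55.6] Fcab [ 5.76 -0.67 -0.78] [-179.9    0.3 -176. ] w 0.0004
```

```bash
python3 -m handwheel '[[0,0,0,2,0,0,-1],[0,0,0,4,0,0,-1],[0,0,0,7,0,0,-1],[0,0,0,10,0,0,-1],[0,0,0,13,0,0,-1],[0,0,0,16,0,0,-1],[0,0,0,19,0,0,-1],[0,0,0,22,0,0,-1],[0,0,0,24,0,0,-1],[0,0,0,25,0,0,-1]]'; python3 -c "
from h import *
st()"
```

```text
clock: 16.9
tcp_pos: [0.6126, -0.1755, 0.0556]
tool_rot: [-179.9, 0.3, -176.0]
contact_force: [6.4, -0.2, -2.2]
grip_width: 0.0005
t 16.90 loc [ -60.  -105.6   55.6] Fcab [ 6.37 -0.62 -2.16] [-179.9    0.3 -176. ] w 0.0005
```

```bash
python3 -m handwheel '[[0,0,0,3,0,0,-1],[0,0,0,8,0,0,-1],[0,0,0,13,0,0,-1],[0,0,0,18,0,0,-1],[0,0,0,23,0,0,-1],[0,0,0,28,0,0,-1],[0,0,0,33,0,0,-1],[0,0,0,38,0,0,-1],[0,0,0,43,0,0,-1],[0,0,0,48,0,0,-1]]'; python3 -m handwheel '[[0,0,0,5,0,0,-1],[0,0,0,10,0,0,-1],[0,0,0,15,0,0,-1],[0,0,0,20,0,0,-1],[0,0,0,25,0,0,-1],[0,0,0,30,0,0,-1],[0,0,0,35,0,0,-1],[0,0,0,40,0,0,-1],[0,0,0,43,0,0,-1],[0,0,0,45,0,0,-1]]'; python3 -c "
from h import *
st()"
```

```text
clock: 17.73
tcp_pos: [0.5651, -0.1789, 0.0557]
tool_rot: [-179.9, 0.3, -176.0]
contact_force: [6.0, -1.5, -3.0]
grip_width: 0.0006
clock: 18.57
tcp_pos: [0.5199, -0.1822, 0.0556]
tool_rot: [-179.9, 0.3, -176.1]
contact_force: [6.8, -0.3, -3.7]
grip_width: 0.0005
t 18.57 loc [-152.9 -105.7   55.6] Fcab [ 6.76 -0.75 -3.71] [-179.9    0.3 -176.1] w 0.0005
```

```bash
python3 -m handwheel '[[0,0,0,2,0,0,-1],[0,0,0,4,0,0,-1],[0,0,0,6,0,0,-1],[0,0,0,8,0,0,-1],[0,0,0,10,0,0,-1],[0,0,0,12,0,0,-1],[0,0,0,14,0,0,-1],[0,0,0,16,0,0,-1],[0,0,0,18,0,0,-1],[0,0,0,20,0,0,-1]]'; python3 -c "
from h import *
st()"
```

```text
clock: 19.4
tcp_pos: [0.5003, -0.1836, 0.0556]
tool_rot: [-179.9, 0.3, -176.0]
contact_force: [5.6, -0.9, -3.0]
grip_width: 0.001
t 19.40 loc [-172.5 -105.7   55.6] Fcab [ 5.54 -1.25 -2.99] [-179.9    0.3 -176. ] w 0.001
```

```bash
python3 -m handwheel '[[0,0,0,2,0,0,-1],[0,0,0,4,0,0,-1],[0,0,0,6,0,0,-1],[0,0,0,8,0,0,-1],[0,0,0,10,0,0,-1],[0,0,0,11,0,0,-1],[0,0,0,12,0,0,-1]]'; python3 -c "
from h import *
st()"
```

```text
clock: 19.98
tcp_pos: [0.4884, -0.1844, 0.0556]
tool_rot: [-179.9, 0.3, -176.0]
contact_force: [6.2, -1.0, -3.2]
grip_width: 0.0004
t 19.98 loc [-184.5 -105.7   55.6] Fcab [ 6.16 -1.41 -3.17] [-179.9    0.3 -176. ] w 0.0004
```

```bash
python3 -m handwheel '[[0,0,0,1,0,0,-1],[0,0,0,2,0,0,-1],[0,0,0,3,0,0,-1],[0,0,0,3,0,0,-1]]'; python3 -c "
from h import *
st()"
```

```text
clock: 20.32
tcp_pos: [0.4858, -0.1846, 0.0557]
tool_rot: [-179.9, 0.3, -176.0]
contact_force: [6.9, -0.8, -4.6]
grip_width: 0.0004
t 20.32 loc [-187.2 -105.7   55.7] Fcab [ 6.79 -1.24 -4.61] [-179.9    0.3 -176. ] w 0.0004
```

```bash
python3 -m handwheel '[[0,0,0,1,0,0,-1],[0,0,0,2,0,0,-1],[0,0,0,2,0,0,-1]]'; python3 -c "
from h import *
st()"
```

```text
clock: 20.57
tcp_pos: [0.4858, -0.1846, 0.0558]
tool_rot: [-179.9, 0.5, -176.0]
contact_force: [12.1, -0.1, -8.7]
grip_width: 0.0005
t 20.57 loc [-187.1 -105.7   55.8] Fcab [12.04 -0.92 -8.67] [-179.9    0.5 -176. ] w 0.0005
```

```bash
python3 -m handwheel '[[0,0,0,-5,0,0,-1],[0,0,0,-12,0,0,-1],[0,0,0,-13,0,0,-1],[0,0,0,-13,0,-20,-1],[0,0,0,-13,0,-45,-1],[0,0,0,-13,0,-70,-1],[0,0,0,-13,0,-90,-1],[0,0,0,-13,0,-100,-1],[0,0,0,-13,0,-100,-1]]'
python3 - <<'E'
from h import *
st()
for n in ("wrist","side"):
    p=robot.capture(n); cv2.imwrite(f"pics/{n}6.png",p["pixels"] if n=="wrist" else cv2.resize(cv2.convertScaleAbs(p["pixels"][130:310,180:420],alpha=1.5),None,fx=3,fy=3))
    for l in ["right_handle","right_lip"]:
        for q in robot.tip_of(l,p)[:1]: print(n,l,q,loc(onplane(p,q["xy"],.104 if "h" in l else .106)),loc(world(p,q["xy"])))
E
```

```text
clock: 21.32
tcp_pos: [0.4949, -0.1839, 0.1569]
tool_rot: [-179.9, 0.2, -176.1]
contact_force: [1.2, -0.8, -1.3]
grip_width: 0.0002
t 21.32 loc [-177.9 -105.6  156.9] Fcab [ 1.1  -0.93 -1.34] [-179.9    0.2 -176.1] w 0.0002
wrist right_handle {'xy': [288.2, 178.1], 'p': 0.59} [[-0.20632364 -0.10468511  0.104     ]] [[-0.20624316 -0.10468289  0.10351876]]
wrist right_lip {'xy': [285.4, 305.6], 'p': 0.46} [[-0.10665974 -0.10683262  0.104     ]] [[-0.10773967 -0.10682428  0.10581815]]
side right_handle {'xy': [268.8, 271.6], 'p': 0.84} [[-0.20068826 -0.10519268  0.104     ]] [[-0.2012157  -0.1065112   0.10543746]]
side right_lip {'xy': [305.5, 255.9], 'p': 0.76} [[-0.10455625 -0.09231951  0.104     ]] [[-0.107085   -0.09687432  0.10885667]]
```

View pics/wrist6.png

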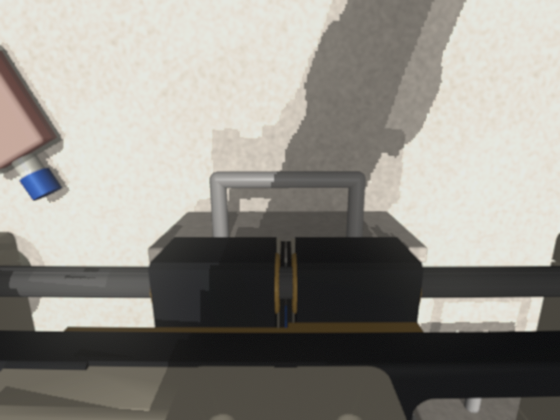

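View pics/side6.png

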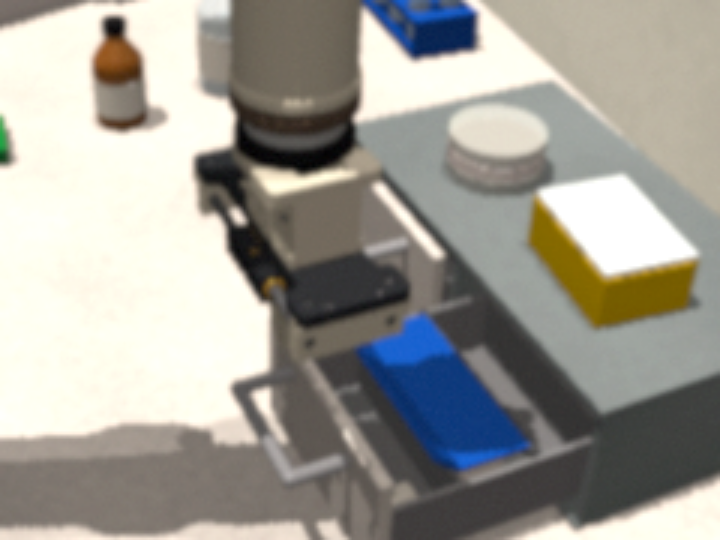

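```bash
python3 -c "
from h import *
st();go(-.125,-.105,.160,22)"
```

```text
t 21.62 loc [-180.3 -104.5  153.1] Fcab [-0.31 -1.17 -0.  ] [ 179.9   -0.2 -176.1] w 0.0004
turn [  0.05 -22.15  -0.11] shift [-55.3  -0.4  -7.1]
```

```bash
python3 -m handwheel '[[0,-5,0,-12,0,-7,-1],[0,-10,0,-25,0,-7,-1],[0,-15,0,-40,0,-7,-1],[0,-20,0,-50,0,-7,-1],[0,-22,0,-55,0,-7,-1],[0,-22,0,-55,0,-7,-1],[0,-22,0,-55,0,-7,-1]]'
python3 - <<'E'
from h import *
p=robot.capture("side"); st(); t=np.array(robot.get_obs()["tcp_pos"])
T=R.from_euler('xyz',robot.get_obs()["tool_rot"],degrees=True)
x0,y0=210,170
crop=cv2.resize(cv2.convertScaleAbs(p["pixels"][y0:y0+120,x0:x0+150],alpha=1.5),None,fx=5,fy=5,interpolation=cv2.INTER_CUBIC)
for base,c in ((t+T.apply([0,0,-.024]),(0,0,255)),(t+[0,0,.024],(0,255,0))):
    for dx in(-.0095,.0095):
        for dy in (-.019,.019):
            q=proj(p,[base+T.apply([dx,dy,0]),base+T.apply([dx,dy,-.06])]); s=[tuple(int(v) for v in (a-[x0,y0])*5) for a in q]
            cv2.line(crop,s[0],s[1],c,1)
cv2.imwrite("pics/s7.png",crop)
E
```

```text
clock: 22.2
tcp_pos: [0.5473, -0.1796, 0.1606]
tool_rot: [179.9, 21.8, -176.1]
contact_force: [0.4, -0.7, -0.1]
grip_width: 0.0003
t 22.25 loc [-124.5 -105.1  161.2] Fcab [-0.39 -0.01 -0.14] [ 180.    21.9 -176.1] w 0.0007
```

View pics/s7.png

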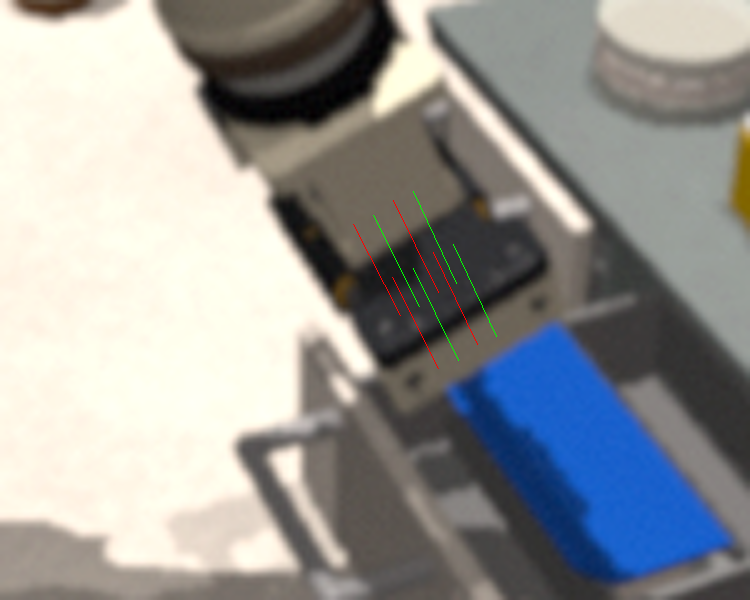

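Run:
```python
from h import *
p=robot.capture("side"); st(); t=np.array(robot.get_obs()["tcp_pos"])
T=R.from_euler('xyz',robot.get_obs()["tool_rot"],degrees=True)
x0,y0=210,170
crop=cv2.resize(cv2.convertScaleAbs(p["pixels"][y0:y0+120,x0:x0+150],alpha=1.5),None,fx=5,fy=5,interpolation=cv2.INTER_CUBIC)
for base,c in ((t+T.apply([0,0,-.024]),(0,0,255)),(t+[0,0,.024],(0,255,0)),(t,(255,0,255))):
    for off in (-.066,-.1):
        q=proj(p,[base+T.apply([dx,dy,off]) for dx,dy in ((.0375,-.095),(-.0375,-.095))]); s=[tuple(int(v) for v in (a-[x0,y0])*5) for a in q]
        cv2.line(crop,s[0],s[1],c,1)
cv2.imwrite("pics/s8.png",crop)
# near face pts in tool frame
P=[]
for u in range(275,325):
    for v in range(225,258):
        X=world(p,[u,v])[0]; q=T.inv().apply(X-t)*1000
        if -110<q[1]<-80 and abs(q[0])<60 and -130<q[2]<0: P.append(q)
P=np.array(P); print(len(P),np.percentile(P,[2,25,50,75,98],axis=0).round(0)); 
f=P[P[:,1]<np.percentile(P[:,1],40)]; print(f.min(0),f.max(0))
```

```text
t 22.30 loc [-124.  -105.   161.5] Fcab [-0.04  1.02  0.21] [ 180.    21.9 -176. ] w 0.0007
460 [[ -34.  -95. -129.]
 [ -15.  -93. -120.]
 [   2.  -88. -106.]
 [  20.  -86.  -98.]
 [  36.  -85.  -90.]]
[ -34.85684118  -96.30340167 -129.99609041] [  36.36821034  -91.66661783 -112.62060236]
```

View pics/s8.png

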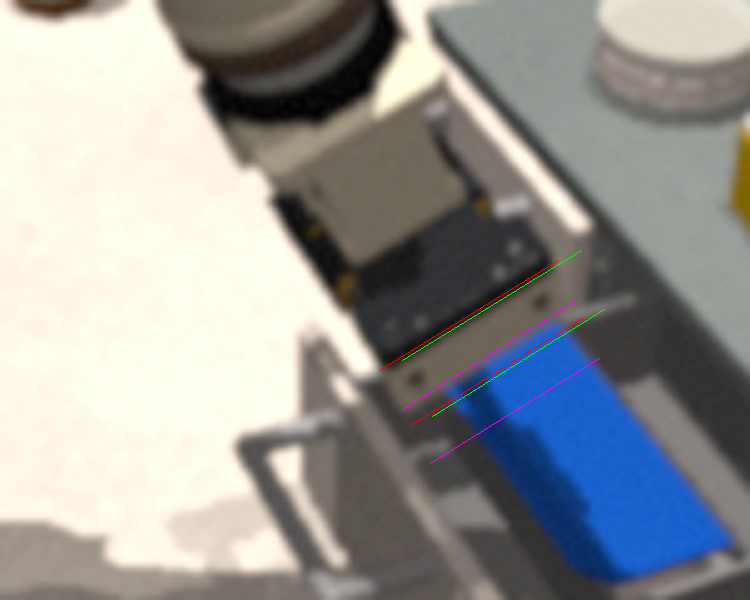

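```bash
cat >> h.py <<'E'
def B(x,z,y=-.105,tilt=22): go(x/1000+.0002,y,z/1000-.0258,tilt)
E
python3 -c "
from h import *
st();B(-120,130);B(-115,100);B(-115,84)"
```

```text
t 22.30 loc [-124.  -105.   161.5] Fcab [-0.04  1.02  0.21] [ 180.    21.9 -176. ] w 0.0007
turn [-0.02 -0.06 -0.08] shift [17.5  0.  54.7]
turn [-0.02 -0.06 -0.08] shift [24.1  0.  84.4]
turn [-0.02 -0.06 -0.08] shift [30.1  0.  99.3]
```

```bash
python3 -m handwheel '[[0,0,0,5,0,16,-1],[0,0,0,10,0,32,-1],[0,0,0,15,0,48,-1],[0,0,0,20,0,64,-1],[0,0,0,23,0,76,-1],[0,0,0,25,0,88,-1],[0,0,0,28,0,95,-1],[0,0,0,30,0,99,-1],[0,0,0,30,0,99,-1]]'; python3 -c "
from h import *
st();B(-100,84);B(-98,100);B(-89,122);B(-70,138);B(-46,146)"
```

```text
clock: 23.05
tcp_pos: [0.5605, -0.1788, 0.0594]
tool_rot: [-179.9, 22.2, -176.0]
contact_force: [5.6, 0.7, -0.8]
grip_width: 0.0003
t 23.05 loc [-112.2 -105.1   59.4] Fcab [ 5.6   0.33 -0.77] [-179.9   22.2 -176. ] w 0.0003
turn [-0.07  0.2  -0.  ] shift [-11.    0.1   5.8]
turn [-0.07  0.2  -0.  ] shift [-18.9   0.1  -8.2]
turn [-0.07  0.2  -0.  ] shift [-35.5   0.1 -25.2]
turn [-0.07  0.2  -0.  ] shift [-59.2   0.1 -32.8]
turn [-0.07  0.2  -0.  ] shift [-84.4   0.1 -31.2]
```

```bash
python3 -m handwheel '[[0,0,0,-4,0,1,-1],[0,0,0,-7,0,2,-1],[0,0,0,-7,0,2,-1]]'
python3 - <<'E'
from h import *
st();B(-100,84)
p=robot.capture("side")
cv2.imwrite("pics/s9.png",cv2.resize(cv2.convertScaleAbs(p["pixels"][170:290,210:360],alpha=1.5),None,fx=5,fy=5,interpolation=cv2.INTER_CUBIC))
E
```

```text
clock: 23.3
tcp_pos: [0.5655, -0.1784, 0.0597]
tool_rot: [-180.0, 22.0, -176.0]
contact_force: [-1.0, 0.5, 0.2]
grip_width: 0.0004
t 23.30 loc [-107.2 -105.1   59.7] Fcab [-0.98  0.57  0.25] [-180.   22. -176.] w 0.0004
turn [-0.04  0.01 -0.07] shift [-6.3  0.1  4.1]
```

View pics/s9.png

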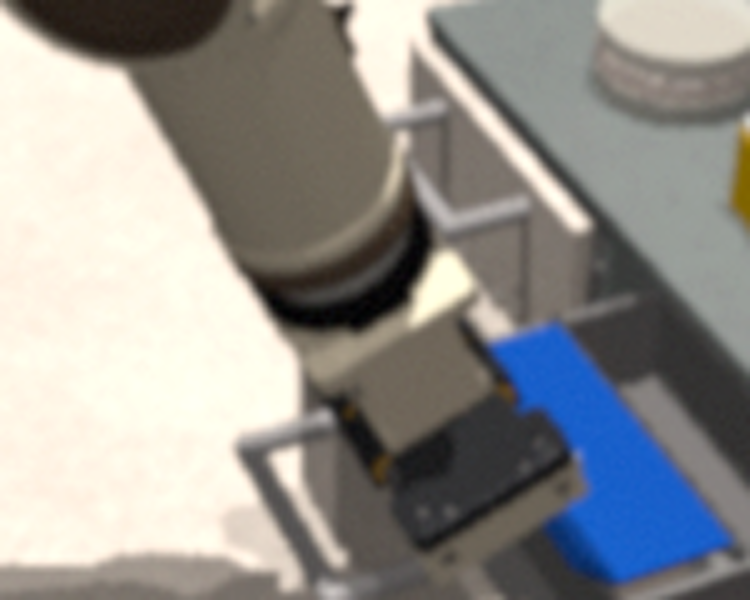

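```bash
python3 -m handwheel '[[0,0,0,-3,0,2,-1],[0,0,0,-6,0,4,-1],[0,0,0,-6,0,4,-1]]'; python3 -c "
from h import *
st();B(-100,92);B(-98,100);B(-94,111);B(-89,122);B(-80,131);B(-70,138);B(-58,143);B(-46,146)"
```

```text
clock: 23.6
tcp_pos: [0.5721, -0.1779, 0.0577]
tool_rot: [180.0, 22.0, -176.1]
contact_force: [0.2, 0.4, 0.3]
grip_width: 0.0005
t 23.60 loc [-100.5 -105.1   57.7] Fcab [0.2  0.34 0.31] [ 180.    22.  -176.1] w 0.0005
turn [-0.03 -0.02 -0.09] shift [-3.9  0.1 -7.6]
turn [-0.03 -0.02 -0.09] shift [ -8.7   0.1 -14.3]
turn [-0.03 -0.02 -0.09] shift [-16.5   0.1 -23. ]
turn [-0.03 -0.02 -0.09] shift [-25.3   0.2 -31.3]
turn [-0.03 -0.02 -0.09] shift [-37.    0.2 -36.3]
turn [-0.03 -0.02 -0.09] shift [-48.9   0.2 -39. ]
turn [-0.03 -0.02 -0.09] shift [-61.9   0.2 -39.2]
turn [-0.03 -0.02 -0.09] shift [-74.2   0.2 -37.5]
```

```bash
python3 -m handwheel '[[0,0,0,-4,0,-4,-1],[0,0,0,-6,0,-8,-1],[0,0,0,-9,0,-14,-1],[0,0,0,-13,0,-19,-1],[0,0,0,-17,0,-23,-1],[0,0,0,-21,0,-27,-1],[0,0,0,-25,0,-31,-1],[0,0,0,-25,0,-31,-1]]'
python3 - <<'E'
from h import *
st()
for n in ("side","scene"):
    p=robot.capture(n)
    a,b=(170,210) if n=="side" else (190,200)
    cv2.imwrite(f"pics/{n}10.png",cv2.resize(cv2.convertScaleAbs(p["pixels"][a:a+120,b:b+150],alpha=1.5),None,fx=5,fy=5,interpolation=cv2.INTER_CUBIC))
E
```

```text
clock: 24.27
tcp_pos: [0.585, -0.1773, 0.0977]
tool_rot: [-179.9, 22.1, -176.0]
contact_force: [-0.7, -0.5, 0.4]
grip_width: 0.0005
t 24.27 loc [ -87.6 -105.4   97.7] Fcab [-0.77 -0.44  0.38] [-179.9   22.1 -176. ] w 0.0005
```

View pics/side10.png

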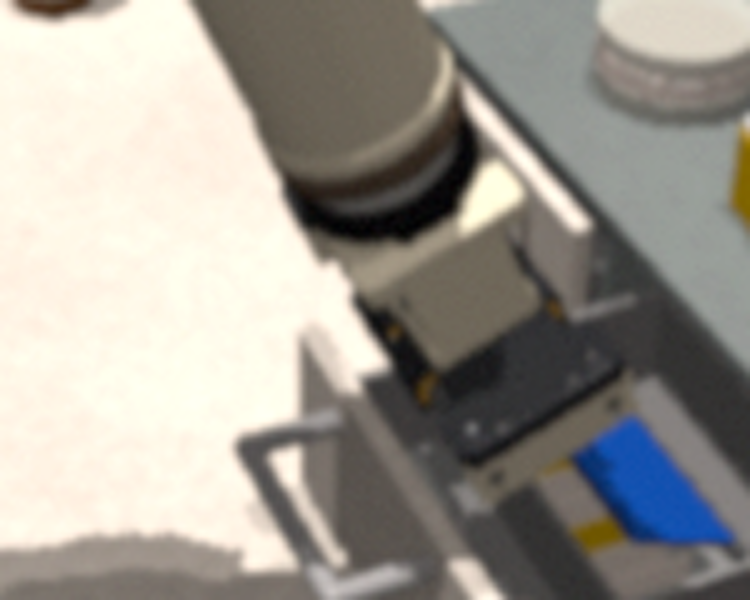

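View pics/scene10.png

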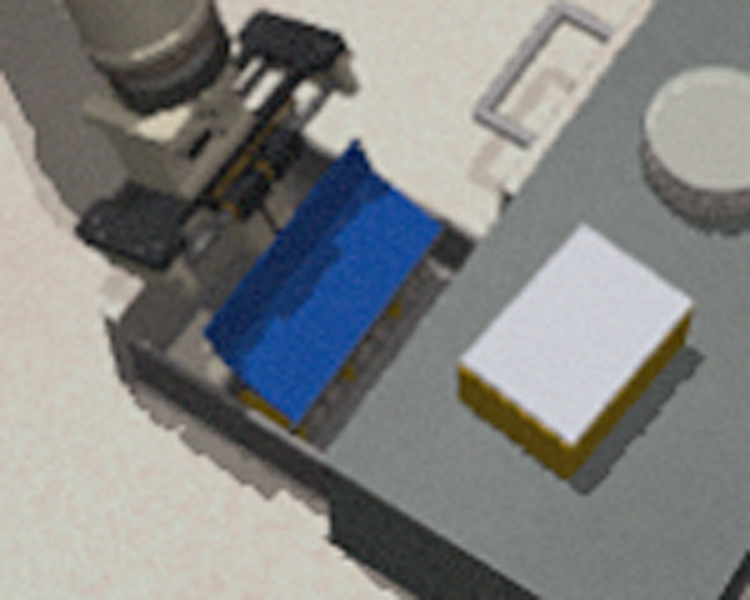

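```bash
python3 -c "
from h import *
B(-80,131);B(-70,138);B(-58,143);B(-46,146);B(-35,148);B(-25,148);B(-15,146);B(-5,143);B(3,140)"
```

```text
turn [-0.06  0.04 -0.08] shift [-11.6   0.3  -4.8]
turn [-0.06  0.04 -0.08] shift [-23.5   0.3  -7.5]
turn [-0.06  0.04 -0.08] shift [-36.5   0.3  -7.6]
turn [-0.06  0.04 -0.08] shift [-48.8   0.3  -5.9]
turn [-0.06  0.04 -0.08] shift [-59.7   0.3  -3.6]
turn [-0.06  0.04 -0.08] shift [-69.    0.3   0.1]
turn [-0.06  0.04 -0.08] shift [-77.5   0.4   5.7]
turn [-0.06  0.04 -0.08] shift [-85.6   0.4  12.2]
turn [-0.06  0.04 -0.08] shift [-91.9   0.4  18. ]
```

```bash
python3 -m handwheel '[[0,0,0,-6,0,-3,-1],[0,0,0,-12,0,-5,-1],[0,0,0,-18,0,-6,-1],[0,0,0,-24,0,-7.5,-1],[0,0,0,-31,0,-8,-1],[0,0,0,-37,0,-8,-1],[0,0,0,-43,0,-7,-1],[0,0,0,-49,0,-6,-1],[0,0,0,-49,0,-6,-1]]'; python3 -m handwheel '[[0,0,0,-6,0,1,-1],[0,0,0,-11,0,2,-1],[0,0,0,-16,0,4,-1],[0,0,0,-20,0,6,-1],[0,0,0,-25,0,9,-1],[0,0,0,-29,0,12,-1],[0,0,0,-33,0,15,-1],[0,0,0,-37,0,18,-1],[0,0,0,-40,0,21,-1],[0,0,0,-40,0,21,-1]]'
python3 - <<'E'
from h import *
st()
for n in ("side","scene"):
    p=robot.capture(n)
    a,b=(170,210) if n=="side" else (190,200)
    cv2.imwrite(f"pics/{n}11.png",cv2.resize(cv2.convertScaleAbs(p["pixels"][a:a+120,b:b+150],alpha=1.5),None,fx=5,fy=5,interpolation=cv2.INTER_CUBIC))
E
```

```text
clock: 25.12
tcp_pos: [0.6286, -0.1737, 0.1206]
tool_rot: [-180.0, 22.1, -176.0]
contact_force: [0.4, 0.0, 1.0]
grip_width: 0.0002
clock: 25.95
tcp_pos: [0.6718, -0.1709, 0.1149]
tool_rot: [180.0, 22.0, -176.0]
contact_force: [-0.2, -0.2, 0.9]
grip_width: 0.0
t 25.95 loc [  -0.6 -105.1  114.9] Fcab [-0.23 -0.14  0.91] [ 180.   22. -176.] w 0.0
```

View pics/side11.png

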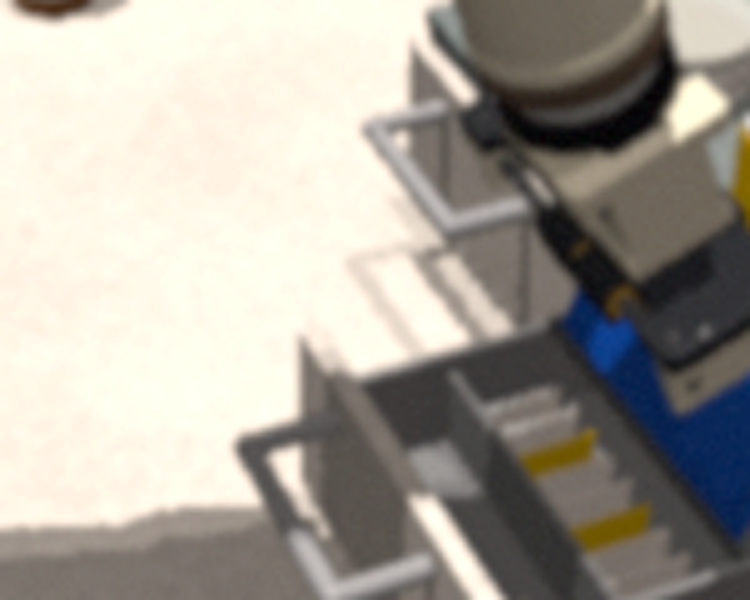

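View pics/scene11.png

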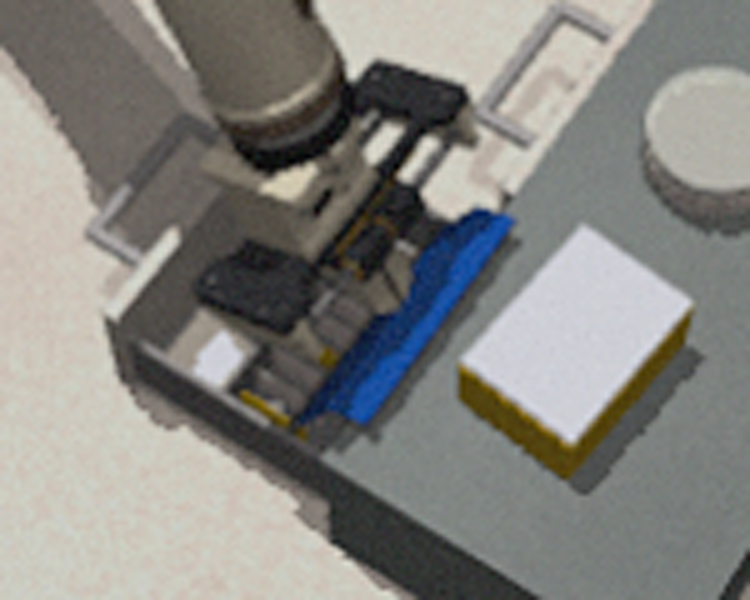

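```bash
python3 -m handwheel '[[0,0,0,6,0,-8,-1],[0,0,0,16,0,-20,-1],[0,0,0,26,0,-40,-1],[0,0,0,36,0,-60,-1],[0,0,0,46,0,-85,-1],[0,0,0,56,0,-110,-1],[0,0,0,66,0,-135,-1],[0,0,0,70,0,-150,-1],[0,0,0,70,0,-150,-1],[0,0,0,70,0,-150,-1]]'
python3 - <<'E'
from h import *
st()
for n in ("side","scene"):
    p=robot.capture(n)
    a,b=(170,210) if n=="side" else (190,200)
    cv2.imwrite(f"pics/{n}12.png",cv2.resize(cv2.convertScaleAbs(p["pixels"][a:a+120,b:b+150],alpha=1.5),None,fx=5,fy=5,interpolation=cv2.INTER_CUBIC))
    for l in ["right_handle","left_handle","right_lip"]:
        for q in robot.tip_of(l,p)[:1]: print(n,l,q["p"],loc(onplane(p,q["xy"],.104)),loc(world(p,q["xy"])))
E
```

```text
clock: 26.88
tcp_pos: [0.5504, -0.1801, 0.2295]
tool_rot: [-179.9, 22.1, -176.1]
contact_force: [-0.1, 0.4, -0.3]
grip_width: 0.0005
t 26.88 loc [-122.3 -105.7  229.5] Fcab [-0.04  0.42 -0.34] [-179.9   22.1 -176.1] w 0.0005
side right_handle 0.93 [[-0.20928267 -0.10313298  0.104     ]] [[-0.20883917 -0.101977    0.10274425]]
side right_lip 0.69 [[-0.20425445 -0.10696888  0.104     ]] [[-0.20477753 -0.10829304  0.10544809]]
scene right_handle 0.81 [[-0.19378005 -0.10675098  0.104     ]] [[-0.19589631 -0.10471813  0.09899198]]
scene left_handle 0.71 [[-0.05202153  0.09786269  0.104     ]] [[-0.08302032  0.15340241  0.00528268]]
scene right_lip 0.81 [[ 0.01073504 -0.08681094  0.104     ]] [[ 0.02214549 -0.10488145  0.14690342]]
```

View pics/side12.png

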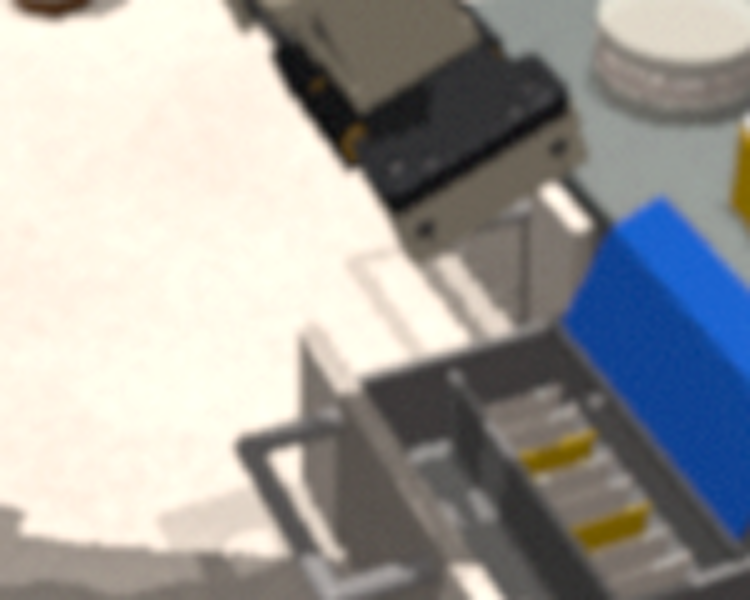

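View pics/scene12.png

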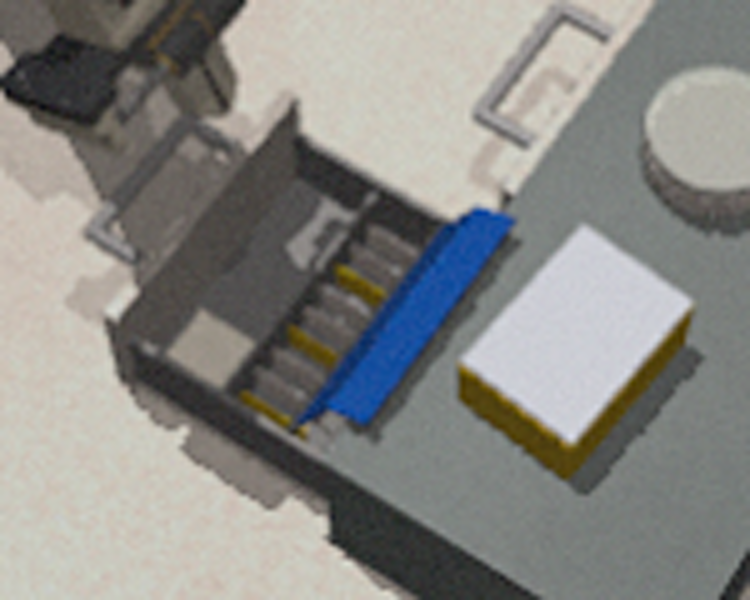

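```bash
python3 -m handwheel '[[0,0,0,0,0,-20,-1],[0,0,0,0,0,-20,-1],[0,0,0,0,0,-20,-1]]'; python3 -c "
from workcell import robot; print(robot.finish_job())"
```

```text
clock: 27.53
tcp_pos: [0.5438, -0.1802, 0.2474]
tool_rot: [-179.9, 22.1, -176.0]
contact_force: [0.2, -0.3, -1.0]
grip_width: 0.0005
the job is handed in; nothing more can be done
None
```

The right drawer is fully open with its dust cover lying back on its own, and I handed the job in at about 27.5 s. The hand-in returned no verdict.

- **Finding the free drawer:** the left drawer gave about 2 mm and stopped hard at roughly 15 N, so it is the locked one and I left it shut. The right drawer ran freely at about 6 N, and I pulled it to its stop. The highest pull I read at either handle was about 18 N, against the 45 N limit.
- **Cover:** I lifted it by its lip with the fingers tilted 22° and swung it past balance. It stayed open after I drew the fingers away.
- **Last checks, before a final 20 mm retreat:**
  - The open drawer's handle read about 205 mm in front of the cabinet origin, which is about 160 mm of travel. Single camera readings spread by about 10 mm.
  - The lip point lay about 22 mm behind the origin and 147 mm up, which puts the cover near 2.0 rad.
  - The left drawer looked shut.
  - The robot touched nothing, with wrist force near 0.
  - The dish stack and tip box looked unmoved. I did not re-measure the other bystanders, but nothing touched them as far as I know.

**Disagreements along the way:**
- The fingertips really end about 24 mm short of the reported TCP along the tool axis. Because of that, my first tug only slid over the top of the left handle's bar at about 5 N. I measured the offset in the side picture and corrected for it.
- The finger brushed the front of the drawer at about 6 N when I reached into the pocket, and I backed it off.
- In the last side picture the detector placed the lip on the handle. I discarded that reading and used the scene camera instead.

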